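# Slacken the stack cutter's clamp by one turn of its hand wheel

## Task

The trimmed cards are still clamped in the stack cutter. Slacken the clamp: with the fingertips push the hand wheel round by its upright red handle, anticlockwise seen from above, through exactly one full turn, so that the handle ends where it began. Push it gently and do not grip it, leave the cards and the things around the cutter where they are, and draw the hand clear.

Things in the scene. Friction and masses are not known exactly. Their poses are not given: they have to be found in the camera images.
- spindle (a joint): angle of the hand wheel on its upright axis, rad: 0 at the start (clamp tight on the cards, a hard stop: it does not turn clockwise from there), growing anticlockwise seen from above; one full turn is 6.283. The wheel turns stiffly (about 3 N pushed at the handle) and stays where it is left; each turn lifts the clamp jaw 6 mm. It can turn on past one turn, nothing stops it there.
- wheel_centre (a point): point on the wheel's upright axis at the mid-height of its rim, 202 mm above the desk. The black wheel lies level: round rim 140 mm in diameter (to the middle of its 16 mm thick bar; rim top 210 mm above the desk), three spokes, hub 40 mm across whose steel cap reaches 215 mm above the desk.
- handle_mid (a point): centre of the red handle, half-way up it, 238 mm above the desk. The handle stands upright on the rim, 70 mm from the wheel's axis; it is round, up to 24 mm thick (17 mm at its ends), 50 mm tall, from 213 to 263 mm above the desk, on a black boss 23 mm across whose top is 212 mm above the desk, and revolves freely on its own pin. Nothing else on the cutter reaches higher than the wheel.
- grip: the same red handle, origin at the middle of its lower end on the axis of its pin, 213 mm above the desk; z up; it spins freely about z, so its x and y directions mean nothing
- handwheel: the black hand wheel with its handle; origin on the wheel's axis 182 mm above the desk (20 mm below the middle of the rim); its x axis points along the spoke that carries the handle, z up
- cutter: the fixed cream stack cutter, a bed 400 x 360 mm with a bridge across it; origin on the desk straight below the wheel's axis; x points to its back (bed from 170 mm in front of the origin to 230 mm behind), y to its left, z up. The bridge lies along y, 360 mm long, 95 mm deep, its top 170 mm above the desk. The blade lever is latched down across the front, 72 mm in front of the origin and 105 mm above the desk, its black grip standing out to 330 mm on the right (-y).
- cards: block of white cards 148 x 210 mm, 35 mm high, lying on the bed under the clamp jaw; origin at the centre of its underside
- cups: two nested white paper cups standing mouth down on the desk, 74 mm across, 94 mm high; origin at the centre of the underside
- kit_carton: small blue test-kit carton 85 x 130 x 60 mm high on the desk; origin at the centre of its underside
- gel_bottle: pump bottle of hand gel with a teal label, 60 mm across, 166 mm high, on the desk; origin at the centre of its underside

How it is judged:
By the outcome, as a careful person would: the job done as asked, in the order asked, and still so for the second after the job is handed in, with the robot touching nothing.
It also fails if it takes over 58 s, if anything falls off the work surface, if the arm or the gripper's body presses on something with over 40 N, if the wrist force passes 120 N, or if a joint passes its speed limit or range.

## Robot

A 6-joint arm with a two-finger parallel gripper is mounted at the origin on the work surface. World frame = base frame: x ahead of the robot, y to its left, z up, the work surface at z = 0. Lengths are in mm, angles in rad, forces in N, time in s.
With the tool pointing down it reaches from about 300 to 850 mm from the base axis. Payload 5.4 kg.
Tool frame: the origin (TCP) lies midway between the tips of the shut fingers; the grasp point (between the pads) lies 19 mm behind it; x points along the fingers, y is the direction in which the jaws open and shut, and the axes are right-handed (so a half turn about x gives the same grasp; the last joint's range is limited). The gripper opens to 85 mm and grips with 20 to 120 N. Pads are 22 mm wide; open, the fingers measure 114 mm over their backs; the gripper's body (76 mm by 85 mm) begins 54 mm behind the grasp point. The pads swing forward as they close: fully open they stand 13 mm farther back than shut.
Start: joints at [0.939, 0.158, 1.597, -0, 1.386, -0.21], TCP at [235.414, 524.582, 231.299] pointing down, gripper open.
Joint ranges: [-2.91, 2.91], [-0.94, 2.29], [0.18, 2.7], [-1.29, 4.43], [0.17, 2.64], [-3, 3]. Speed limits (rad/s): [2.57, 2.57, 3.14, 3.14, 3.14, 3.14].

## Interface

Orientations are given as a rotation vector (axis times angle).
In Python, from cell import r gives the robot as it stands. The module is installed in compiled form; this text tells all that it offers.
- The arm moves only by the shell command python3 -m handwheel 'ROWS' [FORCE]. ROWS is JSON, a list of rows, each a list of 3 entries, a list of its own where there are three numbers: the shift along the tool's x, y, z in cm, then the turn, a rotation vector about the tool's x, y, z in rad, then the finger opening in cm, from 0 to 8.54. In form: [[[x, y, z], [wx, wy, wz], gripper], ...]. A call has 1 to 5 rows; each row is the pose to reach, as a shift and turn from the pose commanded when the call began, along the tool's axes at that moment; what a row does not reach only later rows make up. A row lasts 1/12 s, in which the tool goes at most 41.7 mm and 7.16 degrees, less where a joint would pass 70% of its speed; a pose out of reach is approached as far as the arm can. A call with a gripper value outside its range is refused whole. The fingers move at their own pace and stop on an object; FORCE is the grip in N (left out, the last holds). Time passes only in rows, so rows that repeat a pose let the fingers close. It gives the time, the measured TCP pose, the force and the opening at its end, in the units of the state.
- r.read_state(): the state, without advancing time (a new reading comes with each control period).
- r.grab_frame(name): name is "scene" or "top"; returns (picture, depth): 420x560x3 uint8, red, green, blue; 420x560 float32, mm along the optical axis (not along the pixel's ray), 0 where there is no reading.
- r.camera_params(name): a dict with "vfov" (degrees; the focal length in pixels is half the picture's height over the tangent of half this angle, whatever the lens; pixels are square), "cx", "cy" (the principal point, pixels), "k1" (the pictures are not rectified: a ray, as slopes to the right and down, at radius r is drawn at 1 + k1 r^2 times it, then the intrinsics apply), "R" (3x3) and "t" (3): a world point X has camera coordinates R X + t. Camera axes: x right, y down, z forward; pixel columns grow to the right and rows downward; lengths in mm; the calibration is good to about 2 mm. A picture is of the moment at which its call begins. camera_params takes no time and is no camera call.
- r.hand_in(): hands the job in, once; it reports no verdict.
Trained networks look in the newest picture that a camera, given by its name, has taken for a name from the list of things; names that differ only in an ending like _2 or _b are one class to them, and where a whole thing is asked for, a point or a joint stands for the part that bears it (a point fixed in the world has none). Each returns a list of dicts, best first, with "score" (0 to 1); they miss things now and then, are a little off and sometimes report something else, mostly with a low value. They report only what shows in the picture. A call takes as long as a camera call.
- r.look_for(name, camera): "point" ([row, column] in pixels, amid what is visible of it).
- r.spot_point(name, camera): "point" ([row, column] in pixels: a listed point, or the origin of a listed thing).
The state is a dict: "t": time; "joints": joint angles; "dq": joint speeds; "joint_torque": joint torques, N m; "ee_pos": TCP position; "orientation": TCP orientation; "wrist_force": force on the tool from outside, world axes, zero at the start; "ft_torque": the same for the moment, N m; "gripper_width": finger opening in mm.
Only numpy, scipy, OpenCV 4.12 (cv2) and the standard library are available. Lean on these libraries where they do the work, as an engineer would, in place of code of your own. Each camera call takes 0.05 s, during which the arm holds its last target. There are 200 camera calls.

## Working session

There is one attempt and no reset: what is moved stays moved. The work goes in short steps, Python scripts to look and compute and a shell command to move; the robot and the scene stay as the last step left them, time stands still between calls to the robot, and variables do not carry over. Pictures are saved under pics/ and viewed, about 8 in all and at most 12, crops included, and the job is handed in when it is done.

```bash
mkdir -p pics; cat > h.py <<'E'
import numpy as np, cv2
from cell import r
from scipy.spatial.transform import Rotation as Ro
def cam(n):
    p=r.camera_params(n); f=210/np.tan(np.radians(p["vfov"])/2)
    return p,f,np.array(p["R"]),np.array(p["t"])
def ray(n,rc):
    p,f,R,t=cam(n); u=np.array([(rc[1]-p["cx"])/f,(rc[0]-p["cy"])/f])
    x=u.copy()
    for _ in range(20): x=u/(1+p["k1"]*(x@x))
    return R.T@np.array([x[0],x[1],1.]), -R.T@t
def atz(n,rc,z):
    d,o=ray(n,rc); return o+d*(z-o[2])/d[2]
def proj(n,X):
    p,f,R,t=cam(n); c=R@np.array(X,float)+t; x=c[:2]/c[2]; x=x*(1+p["k1"]*(x@x))
    return np.array([x[1]*f+p["cy"],x[0]*f+p["cx"]])
def save(n,fn):
    im,d=r.grab_frame(n); cv2.imwrite("pics/"+fn,im[:,:,::-1]); return im,d
E
python3 - <<'E'
from h import *
s=r.read_state(); print(s["t"],s["ee_pos"],s["orientation"],s["wrist_force"],s["gripper_width"])
a,_=save("scene","s0.png"); b,_=save("top","t0.png")
cv2.imwrite("pics/both0.png",np.hstack([a,b])[:,:,::-1])
Z={"wheel_centre":202,"handle_mid":238,"grip":213,"handwheel":182,"cutter":0,"cups":0,"kit_carton":0,"gel_bottle":0}
for c in("scene","top"):
    print(c, (-cam(c)[2].T@cam(c)[3]).round())
    for n,z in Z.items():
        for q in r.spot_point(n,c)[:2]: print(n,round(q["score"],2),np.round(q["point"],1),atz(c,q["point"],z).round(1))
E
```

```text
0.0 [235.06140654 524.09884696 230.29016236] [ 0.32954403  1.54616382 -0.33228464] [ 0.16737872 -0.22228331  0.14343446] 85.12431307012521
scene [1287.  495.  985.]
wheel_centre 0.61 [162.1 252.5] [545.6 -90.3 202. ]
handle_mid 0.61 [147.3 283.2] [499.7 -36.5 238. ]
grip 0.46 [159.7 283.9] [510.  -27.8 213. ]
handwheel 0.61 [270.7 335.1] [700.6 217.2 182. ]
handwheel 0.57 [167.4 250.4] [544.8 -98.  182. ]
cutter 0.27 [222.1 244.5] [ 558.5 -117.3    0. ]
cups 0.93 [227.  369.6] [397.3 156.9   0. ]
kit_carton 0.6 [188.6 157.2] [ 589.2 -392.3    0. ]
kit_carton 0.45 [159.1 282.2] [ 296.1 -177.8   -0. ]
gel_bottle 0.8 [271.6 335.3] [569.8 156.    0. ]
gel_bottle 0.69 [226.5 370.5] [394.5 158.    0. ]
top [ 381.   23. 1407.]
wheel_centre 0.74 [219.  324.4] [535.9 -86.8 202. ]
handle_mid 0.68 [208.6 324. ] [559.7 -82.8 238. ]
handle_mid 0.63 [231.7 302.5] [496.8 -24.  238. ]
grip 0.52 [230.3 306.8] [503.1 -36.8 213. ]
handwheel 0.68 [214.3 325.6] [551.9 -92.2 182. ]
handwheel 0.67 [213.9 322. ] [553.1 -82.  182. ]
cutter 0.87 [226.  319.4] [538.9 -88.6   0. ]
cutter 0.71 [216.1 326.5] [ 571.3 -112.2    0. ]
cups 0.67 [269.3 242.2] [398.7 161.2   0. ]
kit_carton 0.7 [213.6 410.9] [ 579.3 -391.3    0. ]
gel_bottle 0.55 [221.  245.4] [555.4 152.6   0. ]
```

View pics/s0.png

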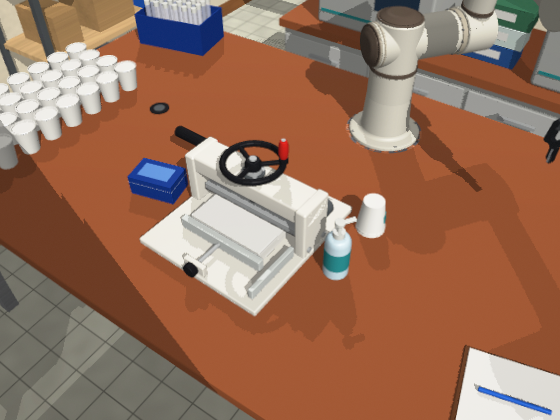

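View pics/t0.png

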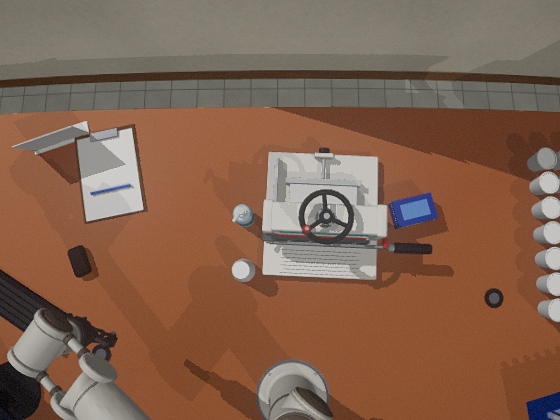

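The scene view shows the wheel around (162,252) with its red handle at (150,283). The top view shows the hub at (216,326) and the handle at (229,306). The bottle and cups stand to the left of the cutter. Next I'll segment the handle and rim to get precise positions.

```bash
cat >> h.py <<'E'
def red(im,n):
    h=cv2.cvtColor(im,cv2.COLOR_RGB2HSV); i=im.astype(int)
    m=((i[:,:,0]>110)&(i[:,:,1]<0.3*i[:,:,0])&(i[:,:,2]<0.35*i[:,:,0])).astype(np.uint8)
    box={"scene":(120,200,200,310),"top":(175,265,285,375)}[n]
    k=np.zeros_like(m); k[box[0]:box[1],box[2]:box[3]]=1; m*=k
    c,l,s,ce=cv2.connectedComponentsWithStats(m)
    if c<2: return None
    j=1+np.argmax(s[1:,4]); return ce[j][::-1],s[j],(l==j)
E
python3 - <<'E'
from h import *
from scipy.optimize import least_squares
P={}
for n in("scene","top"):
    im,d=r.grab_frame(n); np.save(n+"0.npy",im); np.save(n+"d0.npy",d)
    q=red(im,n); P[n]=q[0]; print(n,q[0],q[1], atz(n,q[0],238).round(1))
# triangulate
A=[];b=[]
for n in P:
    d,o=ray(n,P[n]); d/=np.linalg.norm(d); M=np.eye(3)-np.outer(d,d); A.append(M);b.append(M@o)
print("tri",np.linalg.lstsq(np.vstack(A),np.hstack(b),rcond=None)[0])
# rim points: depth points near z 200..212 within dark pixels
for n in("top","scene"):
    im=np.load(n+"0.npy"); d=np.load(n+"d0.npy"); p,f,R,t=cam(n)
    m=(im.max(2)<60)&(d>0); X=[]
    for rr,cc in np.argwhere(m):
        dr,o=ray(n,(rr,cc)); w=o+dr*d[rr,cc]   # dr has cam z=1
        if 190<w[2]<218 and np.hypot(w[0]-543,w[1]+87)<100: X.append(w)
    X=np.array(X)
    c=np.array([543,-87.])
    for _ in range(10):
        k=abs(np.hypot(*(X[:,:2]-c).T)-70)<13
        s=least_squares(lambda v:np.hypot(*(X[k,:2]-v).T)-70,c,loss="soft_l1"); c=s.x
    print(n,len(X),k.sum(),c,X[k,2].mean())
s=r.read_state(); R=Ro.from_rotvec(s["orientation"]).as_matrix(); print(R.round(3))
E
```

```text
scene [149.86754967 283.07284768] [279 141   9  19 151] [507.5 -31.6 238. ]
top [226. 305.] [305 226   1   1   1] [512.2 -30.8 238. ]
tri [511.42799228 -29.9424085  241.44058756]Traceback (most recent call last):
  File "<stdin>", line 17, in <module>
  File "h.py", line 8, in ray
    p,f,R,t=cam(n); u=np.array([(rc[1]-p["cx"])/f,(rc[0]-p["cy"])/f])
            ~~~^^^
  File "h.py", line 5, in cam
    p=r.camera_params(n); f=210/np.tan(np.radians(p["vfov"])/2)
ValueError: time passes only in moves, steps and waits
```

```bash
sed -i 's/^def cam(n):/import functools\n@functools.lru_cache(None)\ndef cam(n):/' h.py
sed -i 's/    m=((i\[.*/    m=((i[:,:,0]>100)\&(i[:,:,1]<0.42*i[:,:,0])\&(i[:,:,2]<0.45*i[:,:,0])).astype(np.uint8)/' h.py
python3 - <<'E'
from h import *
from scipy.optimize import least_squares
P={}
for n in("scene","top"):
    im=np.load(n+"0.npy"); q=red(im,n); P[n]=q[0]; print(n,q[0],q[1], atz(n,q[0],238).round(1))
print(np.load("top0.npy")[222:238,298:314,:].tolist()[7])
for n in("top","scene"):
    im=np.load(n+"0.npy"); d=np.load(n+"d0.npy")
    m=(im.max(2)<70)&(d>0); X=[]
    for rr,cc in np.argwhere(m):
        if not(120<rr<270 and 200<cc<380): continue
        dr,o=ray(n,(rr,cc)); w=o+dr*d[rr,cc]
        if 190<w[2]<218 and np.hypot(w[0]-543,w[1]+87)<100: X.append(w)
    X=np.array(X); c=np.array([543,-87.])
    for _ in range(10):
        k=abs(np.hypot(*(X[:,:2]-c).T)-70)<13
        c=least_squares(lambda v:np.hypot(*(X[k,:2]-v).T)-70,c,loss="soft_l1").x
    print(n,len(X),k.sum(),c,X[k,2].mean())
s=r.read_state(); print(Ro.from_rotvec(s["orientation"]).as_matrix().round(3))
im=np.load("top0.npy")[180:260,280:380]; cv2.imwrite("pics/c0.png",cv2.resize(im,None,fx=7,fy=7,interpolation=0)[:,:,::-1])
E
```

```text
scene [149.52352941 283.37647059] [278 140  11  20 170] [506.1 -31.7 238. ]
top [228.26086957 305.65217391] [303 225   7   7  23] [506.1 -32.5 238. ]
[[200, 197, 192], [200, 198, 193], [200, 200, 195], [187, 190, 186], [145, 85, 83], [146, 52, 51], [181, 53, 46], [173, 120, 118], [163, 170, 173], [163, 178, 180], [152, 123, 125], [149, 65, 62], [103, 50, 49], [86, 83, 83], [133, 134, 130], [140, 139, 133]]
top 961 711 [542.65396574 -90.38014957] 209.020411212401
scene 1263 930 [548.74258566 -87.63616686] 206.38204362293516
[[-0.     0.409  0.912]
 [-0.     0.912 -0.409]
 [-1.    -0.    -0.   ]]
```

View pics/c0.png

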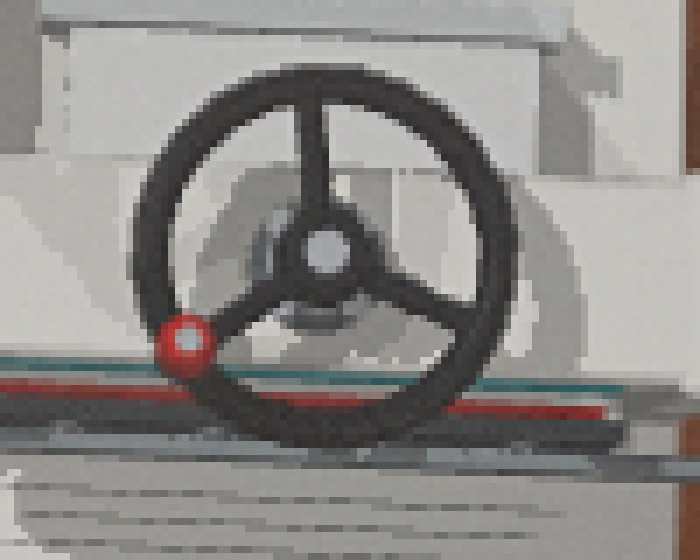

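```bash
python3 - <<'E'
from h import *
print("handle top",atz("top",(227.9,306.2),263),"cap",atz("top",(215.5,326.1),215),"rim",atz("top",(215.4,325.4),206))
E
python3 -m handwheel '[[[-2.5,0,0],[-0.105,0,0],0],[[-5,0,0],[-0.21,0,0],0],[[-7.5,0,0],[-0.316,0,0],0],[[-7.5,0,0],[-0.421,0,0],0],[[-7.5,0,0],[-0.421,0,0],0]]' 20
python3 - <<'E'
from h import *
s=r.read_state(); print(Ro.from_rotvec(s["orientation"]).as_matrix().round(3),s["joints"])
E
```

```text
handle top [504.37400546 -32.81234814 263.        ] cap [543.95268123 -90.46555662 215.        ] rim [545.46540997 -89.37039614 206.        ]
t: 1.42
ee_pos: [236.0, 525.4, 308.5]
orientation: [0.001, 1.568, 0.004]
wrist_force: [0.6, 0.8, -0.4]
gripper_width: 25.2
[[ 0.002 -0.002  1.   ]
 [ 0.003  1.     0.002]
 [-1.     0.003  0.002]] [ 9.38929531e-01  1.17203204e-01  1.49106748e+00 -2.03583530e-06
  1.52916431e+00 -6.33657573e-01]
```

```bash

python3 -m handwheel '[[[0,-3.4,2],[0,0,0],0],[[0,-6.8,4],[0,0,0],0],[[0,-10.2,6],[0,0,0],0],[[0,-13.6,8],[0,0,0],0],[[0,-17,10],[0,0,0],0]]'
python3 -m handwheel '[[[0,-3.4,2],[0,0,0],0],[[0,-6.8,4],[0,0,0],0],[[0,-10.2,6],[0,0,0],0],[[0,-13.6,8],[0,0,0],0],[[0,-17,10],[0,0,0],0]]'
python3 -m handwheel '[[[0,-3.4,2],[0,0,0],0],[[0,-6.8,4],[0,0,0],0],[[0,-10.2,6],[0,0,0],0],[[0,-13.6,8],[0,0,0],0],[[0,-17,10],[0,0,0],0]]'
python3 -m handwheel '[[[0,-1.8,1],[0,0,0],0],[[0,-3.56,1.86],[0,0,0],0],[[0,-3.56,1.86],[0,0,0],0],[[0,-3.56,1.86],[0,0,0],0]]'
```

```text
t: 1.83
ee_pos: [335.2, 352.6, 305.0]
orientation: [0.002, 1.573, -0.004]
wrist_force: [0.5, 0.3, 0.8]
gripper_width: 0.0
t: 2.25
ee_pos: [435.1, 182.5, 305.2]
orientation: [0.003, 1.572, -0.003]
wrist_force: [0.9, 1.0, 0.4]
gripper_width: -0.2
t: 2.67
ee_pos: [535.1, 12.5, 305.0]
orientation: [0.004, 1.573, -0.003]
wrist_force: [0.8, 0.9, -0.2]
gripper_width: 0.1
t: 3.0
ee_pos: [553.1, -21.7, 304.9]
orientation: [0.004, 1.573, -0.003]
wrist_force: [0.1, 1.2, 0.5]
gripper_width: 0.0
```

```bash

python3 -m handwheel '[[[3,0,0],[0,0,0],0],[[5.5,0,0],[0,0,0],0],[[7,0,0],[0,0,0],0],[[7.9,0,0],[0,0,0],0],[[7.9,0,0],[0,0,0],0]]'
python3 - <<'E'
from h import *
im,d=r.grab_frame("scene"); a=cv2.resize(im[90:230,190:350],None,fx=4,fy=4,interpolation=2)[:,:,::-1]
cv2.imwrite("pics/s1.png",a); print(r.read_state()["joints"])
E
```

```text
t: 3.42
ee_pos: [551.7, -19.8, 224.7]
orientation: [0.002, 1.576, 0.001]
wrist_force: [-0.6, -0.7, -0.1]
gripper_width: 0.1
[-2.55145837e-01  1.07048373e-01  1.66299578e+00  1.77233935e-04
  1.37356023e+00 -1.82554068e+00]
```

View pics/s1.png

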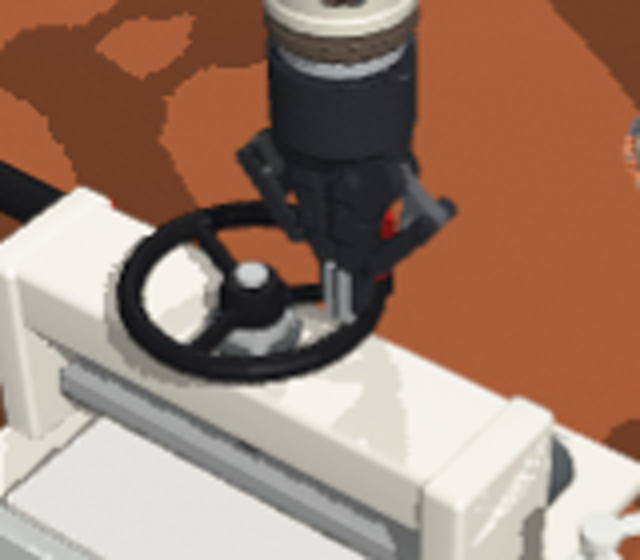

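The view shows the shut fingers on the far side of the handle from the hub. The linkage knuckles stick out sideways along tool y, at crop (440,205). I need to know how far above the tips they start.

```bash

python3 - <<'E'
from h import *
n="scene"; im,d=r.grab_frame(n); s=r.read_state(); o0=np.array(s["ee_pos"]); W=[]
for rr in range(90,180):
    for cc in range(235,320):
        if d[rr,cc]>0:
            dr,o=ray(n,(rr,cc)); w=o+dr*d[rr,cc]-o0
            if w[2]>-6 and abs(w[0])<45 and abs(w[1])<75 and w[2]<120: W.append(np.r_[w,im[rr,cc]])
W=np.array(W)
for lo in range(0,100,7):
    k=(W[:,2]>=lo)&(W[:,2]<lo+7)
    if k.any(): print(lo,k.sum(),"y",np.percentile(W[k,1],[0,5,95,100]).round(),"x",np.percentile(W[k,0],[0,5,95,100]).round())
E
```

```text
0 19 y [-12.  -5.  13.  14.] x [-9. -0. 12. 12.]
7 35 y [-11. -10.  15.  17.] x [-9. -5. 12. 12.]
14 36 y [-11.  -5.  16.  16.] x [-44. -17.  12.  13.]
21 33 y [-10.  -6.  16.  18.] x [-42.  -5.  11.  12.]
28 32 y [-9. -6. 15. 15.] x [-44.  -1.  11.  12.]
35 22 y [-23. -20.  16.  17.] x [ 5.  6. 13. 13.]
42 62 y [-33. -26.  29.  34.] x [-8. -2. 15. 16.]
49 101 y [-40. -33.  33.  38.] x [-15.  -9.  13.  15.]
56 73 y [-41. -37.  41.  46.] x [-14.  -8.  15.  16.]
63 94 y [-46. -40.  46.  52.] x [-16.  -1.  17.  19.]
70 97 y [-51. -45.  50.  56.] x [-5. -1. 17. 20.]
77 113 y [-58. -50.  54.  62.] x [-5.  3. 18. 20.]
84 153 y [-58. -56.  63.  64.] x [-13.  -9.  17.  20.]
91 152 y [-57. -52.  59.  61.] x [-11.  -5.  20.  21.]
98 130 y [-42. -30.  46.  50.] x [-7. -1. 19. 21.]
```

The shut fingers stay within ±15 mm up to 38 mm above the tips, and the linkage widens above that. I'll keep the tips at z≈232, so the linkage clears the handle top at 263 by about 7 mm. Next I'll compute the circular path with constant tool orientation.

```bash
cat > plan.py <<'E'
from h import *
C=np.array([544.5,-90.]); HX,HY,RH=12,15,12
def lead(phi,Rf=70):
    F=C+Rf*np.array([np.cos(phi),np.sin(phi)])
    for t in np.arange(0,1.2,.002):
        H=C+70*np.array([np.cos(phi+t),np.sin(phi+t)]); q=np.maximum(abs(H-F)-[HX,HY],0)
        if np.hypot(*q)>=RH: return t
E
python3 - <<'E'
from plan import *
P=lambda a:C+70*np.array([np.cos(np.radians(a)),np.sin(np.radians(a))])
for a in range(82,482,25):
    print(a,"lead",round(np.degrees(lead(np.radians(a))),1),[[round((P(a+5*k)-P(a))[1]/10,2),round((P(a+5*k)-P(a))[0]/10,2)] for k in range(1,6)],"end",P(a+25).round(1))
E
python3 -m handwheel '[[[-0.6,0,0],[0,0,0],0],[[-0.6,0,0],[0,0,0],0],[[-0.6,0,0],[0,0,0],0]]'
```

```text
82 lead 19.8 [[np.float64(0.06), np.float64(-0.61)], [np.float64(0.06), np.float64(-1.22)], [np.float64(0.02), np.float64(-1.83)], [np.float64(-0.08), np.float64(-2.43)], [np.float64(-0.24), np.float64(-3.02)]] end [524.  -23.1]
107 lead 22.5 [[np.float64(-0.2), np.float64(-0.58)], [np.float64(-0.46), np.float64(-1.13)], [np.float64(-0.76), np.float64(-1.66)], [np.float64(-1.1), np.float64(-2.17)], [np.float64(-1.49), np.float64(-2.64)]] end [497.7 -38. ]
132 lead 25.8 [[np.float64(-0.43), np.float64(-0.44)], [np.float64(-0.89), np.float64(-0.83)], [np.float64(-1.39), np.float64(-1.19)], [np.float64(-1.92), np.float64(-1.5)], [np.float64(-2.47), np.float64(-1.76)]] end [480.1 -62.6]
157 lead 22.8 [[np.float64(-0.57), np.float64(-0.21)], [np.float64(-1.16), np.float64(-0.38)], [np.float64(-1.76), np.float64(-0.49)], [np.float64(-2.37), np.float64(-0.55)], [np.float64(-2.98), np.float64(-0.55)]] end [474.5 -92.4]
182 lead 22.9 [[np.float64(-0.61), np.float64(0.05)], [np.float64(-1.21), np.float64(0.15)], [np.float64(-1.8), np.float64(0.3)], [np.float64(-2.38), np.float64(0.51)], [np.fl
[... 1967 characters left out ...]
06), np.float64(-1.49)], [np.float64(1.32), np.float64(-2.04)], [np.float64(1.54), np.float64(-2.61)]] end [566.1 -23.4]
432 lead 20.1 [[np.float64(0.16), np.float64(-0.59)], [np.float64(0.27), np.float64(-1.19)], [np.float64(0.33), np.float64(-1.8)], [np.float64(0.34), np.float64(-2.41)], [np.float64(0.29), np.float64(-3.02)]] end [536.  -20.5]
457 lead 20.7 [[np.float64(-0.1), np.float64(-0.6)], [np.float64(-0.25), np.float64(-1.19)], [np.float64(-0.46), np.float64(-1.77)], [np.float64(-0.71), np.float64(-2.32)], [np.float64(-1.01), np.float64(-2.86)]] end [507.4 -30.6]
t: 3.77
ee_pos: [554.6, -21.5, 235.3]
orientation: [0.0, 1.567, -0.001]
wrist_force: [-0.4, 0.9, -0.3]
gripper_width: 0.1
```

```bash

python3 -m handwheel '[[[0,0.06,-0.61],[0,0,0],0],[[0,0.06,-1.22],[0,0,0],0],[[0,0.02,-1.83],[0,0,0],0],[[0,-0.08,-2.43],[0,0,0],0],[[0,-0.24,-3.02],[0,0,0],0]]'
python3 -m handwheel '[[[0,-0.2,-0.58],[0,0,0],0],[[0,-0.46,-1.13],[0,0,0],0],[[0,-0.76,-1.66],[0,0,0],0],[[0,-1.1,-2.17],[0,0,0],0],[[0,-1.49,-2.64],[0,0,0],0]]'
python3 - <<'E'
from plan import *
s=r.read_state(); print(s["ee_pos"],s["wrist_force"])
P=[]
for n in("scene","top"):
    im,d=save(n,n+"2.png"); q=red(im,n)
    if q: print(n,q[0],q[1][4],atz(n,q[0],238))
E
```

```text
t: 4.18
ee_pos: [522.9, -23.5, 233.3]
orientation: [0.001, 1.57, -0.0]
wrist_force: [2.1, 2.0, -0.9]
gripper_width: 0.1
t: 4.6
ee_pos: [496.6, -38.7, 233.4]
orientation: [0.001, 1.57, -0.0]
wrist_force: [4.3, 2.3, -1.4]
gripper_width: 0.0
[496.59791402 -38.72219127 233.39233704] [ 4.28549041  2.32322953 -1.43158452]
scene [143.31578947 275.94736842] 19 [496.67449564 -58.31579298 238.        ]
top [238.6 362.4] 5 [ 477.79780181 -185.61491556  238.        ]
```

```bash
python3 -c "
import cv2
a=cv2.imread('pics/scene2.png')[100:220,200:340];b=cv2.imread('pics/top2.png')[160:280,260:400]
import numpy as np
cv2.imwrite('pics/m2.png',cv2.resize(np.hstack([a,b]),None,fx=2.8,fy=2.8,interpolation=2))"
```

```text
(no output)
```

View pics/m2.png

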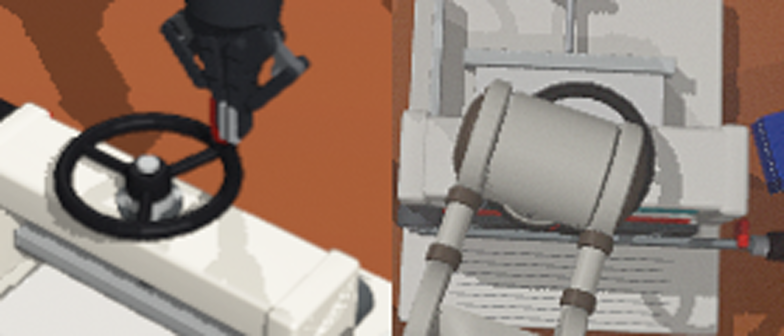

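The scene crop shows the red handle at (215,118), just ahead of the fingertips, and the wheel has turned with it. The force is about 5 N, so I'll carry on.

```bash

python3 -m handwheel '[[[0,-0.43,-0.44],[0,0,0],0],[[0,-0.89,-0.83],[0,0,0],0],[[0,-1.39,-1.19],[0,0,0],0],[[0,-1.92,-1.5],[0,0,0],0],[[0,-2.47,-1.76],[0,0,0],0]]'
python3 -m handwheel '[[[0,-0.57,-0.21],[0,0,0],0],[[0,-1.16,-0.38],[0,0,0],0],[[0,-1.76,-0.49],[0,0,0],0],[[0,-2.37,-0.55],[0,0,0],0],[[0,-2.98,-0.55],[0,0,0],0]]'
python3 -m handwheel '[[[0,-0.61,0.05],[0,0,0],0],[[0,-1.21,0.15],[0,0,0],0],[[0,-1.8,0.3],[0,0,0],0],[[0,-2.38,0.51],[0,0,0],0],[[0,-2.93,0.76],[0,0,0],0]]'
python3 - <<'E'
from plan import *
im,d=save("scene","scene3.png"); q=red(im,"scene"); print(q and (q[0],q[1][4],atz("scene",q[0],238)))
E
```

```text
t: 5.12
ee_pos: [478.7, -63.5, 233.3]
orientation: [0.001, 1.572, -0.0]
wrist_force: [0.3, 3.3, 0.2]
gripper_width: -0.1
t: 5.53
ee_pos: [473.6, -93.5, 233.2]
orientation: [0.001, 1.571, -0.0]
wrist_force: [0.9, 4.6, 0.1]
gripper_width: -0.2
t: 5.95
ee_pos: [481.2, -123.1, 233.1]
orientation: [0.001, 1.572, -0.001]
wrist_force: [-3.3, 2.3, 0.5]
gripper_width: 0.0
(array([131.7804878 , 246.02439024]), np.int32(164), array([ 499.08082262, -141.08227498,  238.        ]))
```

```bash

python3 -m handwheel '[[[0,-0.53,0.32],[0,0,0],0],[[0,-1.02,0.68],[0,0,0],0],[[0,-1.48,1.1],[0,0,0],0],[[0,-1.9,1.53],[0,0,0],0],[[0,-2.29,2],[0,0,0],0]]'
python3 -m handwheel '[[[0,-0.35,0.5],[0,0,0],0],[[0,-0.65,1.02],[0,0,0],0],[[0,-0.9,1.57],[0,0,0],0],[[0,-1.1,2.15],[0,0,0],0],[[0,-1.26,2.73],[0,0,0],0]]'
python3 -m handwheel '[[[0,-0.11,0.6],[0,0,0],0],[[0,-0.17,1.21],[0,0,0],0],[[0,-0.18,1.82],[0,0,0],0],[[0,-0.13,2.43],[0,0,0],0],[[0,-0.03,3.03],[0,0,0],0]]'
python3 - <<'E'
from plan import *
im,d=save("scene","scene4.png"); q=red(im,"scene"); print(q and (q[0],q[1][4],atz("scene",q[0],238)))
E
```

```text
t: 6.42
ee_pos: [501.7, -145.5, 233.1]
orientation: [0.001, 1.571, -0.0]
wrist_force: [-3.2, 3.2, 0.0]
gripper_width: -0.2
t: 6.83
ee_pos: [529.1, -158.3, 233.2]
orientation: [0.0, 1.571, -0.001]
wrist_force: [-4.7, 0.5, -0.6]
gripper_width: 0.3
t: 7.25
ee_pos: [559.5, -158.1, 233.2]
orientation: [0.001, 1.571, -0.001]
wrist_force: [-3.4, -0.2, -0.5]
gripper_width: -0.0
(array([149.97590361, 220.88554217]), np.int32(166), array([ 584.55219107, -147.44058299,  238.        ]))
```

```bash

python3 -m handwheel '[[[0,0.15,0.59],[0,0,0],0],[[0,0.36,1.17],[0,0,0],0],[[0,0.61,1.72],[0,0,0],0],[[0,0.91,2.25],[0,0,0],0],[[0,1.26,2.76],[0,0,0],0]]'
python3 -m handwheel '[[[0,0.39,0.47],[0,0,0],0],[[0,0.82,0.91],[0,0,0],0],[[0,1.28,1.3],[0,0,0],0],[[0,1.78,1.66],[0,0,0],0],[[0,2.3,1.97],[0,0,0],0]]'
python3 -m handwheel '[[[0,0.55,0.26],[0,0,0],0],[[0,1.12,0.48],[0,0,0],0],[[0,1.71,0.64],[0,0,0],0],[[0,2.31,0.75],[0,0,0],0],[[0,2.92,0.81],[0,0,0],0]]'
python3 - <<'E'
from plan import *
im,d=save("scene","scene5.png"); q=red(im,"scene"); print(q and (q[0],q[1][4],atz("scene",q[0],238)))
E
```

```text
t: 7.72
ee_pos: [586.9, -145.4, 233.4]
orientation: [0.0, 1.571, -0.001]
wrist_force: [-4.2, -1.9, 1.1]
gripper_width: -0.2
t: 8.13
ee_pos: [607.2, -122.4, 233.6]
orientation: [0.0, 1.569, -0.001]
wrist_force: [-0.3, -3.2, -0.8]
gripper_width: -0.1
t: 8.55
ee_pos: [614.7, -92.9, 233.5]
orientation: [0.0, 1.57, -0.001]
wrist_force: [-0.7, -4.3, 0.0]
gripper_width: 0.1
(array([169.82967033, 242.81868132]), np.int32(182), array([612.0272326 , -65.37255901, 238.        ]))
```

```bash

python3 -m handwheel '[[[0,0.61,0.01],[0,0,0],0],[[0,1.22,-0.04],[0,0,0],0],[[0,1.82,-0.14],[0,0,0],0],[[0,2.41,-0.3],[0,0,0],0],[[0,2.99,-0.5],[0,0,0],0]]'
python3 -m handwheel '[[[0,0.56,-0.25],[0,0,0],0],[[0,1.09,-0.55],[0,0,0],0],[[0,1.59,-0.9],[0,0,0],0],[[0,2.06,-1.29],[0,0,0],0],[[0,2.5,-1.72],[0,0,0],0]]'
python3 -m handwheel '[[[0,0.4,-0.46],[0,0,0],0],[[0,0.75,-0.96],[0,0,0],0],[[0,1.06,-1.49],[0,0,0],0],[[0,1.32,-2.04],[0,0,0],0],[[0,1.54,-2.61],[0,0,0],0]]'
python3 - <<'E'
from plan import *
im,d=save("scene","scene6.png"); q=red(im,"scene"); print(q and (q[0],q[1][4],atz("scene",q[0],238)))
E
```

```text
t: 9.02
ee_pos: [609.7, -62.6, 233.5]
orientation: [0.001, 1.569, -0.0]
wrist_force: [2.9, -3.1, -1.1]
gripper_width: 0.1
t: 9.43
ee_pos: [592.0, -37.9, 233.5]
orientation: [0.001, 1.57, -0.0]
wrist_force: [3.1, -1.9, 0.9]
gripper_width: 0.2
t: 9.85
ee_pos: [565.7, -22.7, 233.4]
orientation: [0.001, 1.57, -0.0]
wrist_force: [3.4, 0.3, 0.2]
gripper_width: -0.4
(array([164.51851852, 279.69135802]), np.int32(81), array([553.76467729,  -9.39060292, 238.        ]))
```

```bash

python3 -m handwheel '[[[0,0.16,-0.59],[0,0,0],0],[[0,0.27,-1.19],[0,0,0],0],[[0,0.33,-1.8],[0,0,0],0],[[0,0.33,-1.8],[0,0,0],0]]'
python3 -m handwheel '[[[0,0,1],[0,0,0],0],[[0,0,2],[0,0,0],0],[[-3,0,2],[0,0,0],0],[[-6,0,2],[0,0,0],0],[[-9,0,2],[0,0,0],0]]'
python3 -m handwheel '[[[0,4,0],[0,0,0],0],[[0,8,0],[0,0,0],0],[[0,12,0],[0,0,0],0],[[0,16,0],[0,0,0],0],[[0,20,0],[0,0,0],0]]'
cat > chk.py <<'E'
from plan import *
ang={}
for k in ("0","now"):
    for n in("scene","top"):
        im=np.load(n+"0.npy") if k=="0" else save(n,n+"_now.png")[0]
        q=red(im,n); X=atz(n,q[0],238); a=np.degrees(np.arctan2(*(X[:2]-C)[::-1])); ang[k,n]=a
        print(k,n,q[0].round(2),q[1],X.round(1),"r",np.hypot(*(X[:2]-C)).round(1),"ang",a.round(2))
for n in("scene","top"): print(n,"remaining deg",ang["0",n]-ang["now",n])
s=r.read_state(); print(s["t"],s["ee_pos"])
E
python3 chk.py; python3 -c "
import cv2,numpy as np
a=cv2.imread('pics/scene_now.png')[100:220,200:340];b=cv2.imread('pics/top_now.png')[160:280,260:400]
cv2.imwrite('pics/m7.png',cv2.resize(np.hstack([a,b]),None,fx=2.8,fy=2.8,interpolation=2))"
```

```text
t: 10.23
ee_pos: [546.6, -19.5, 233.0]
orientation: [0.001, 1.573, -0.0]
wrist_force: [0.8, -0.3, 0.5]
gripper_width: -0.2
t: 10.65
ee_pos: [566.8, -19.7, 323.0]
orientation: [0.001, 1.576, -0.0]
wrist_force: [-0.2, -0.0, 0.1]
gripper_width: 0.1
t: 11.07
ee_pos: [567.1, 181.7, 322.7]
orientation: [0.001, 1.574, -0.002]
wrist_force: [0.5, -0.7, 1.1]
gripper_width: 0.0
0 scene [149.52 283.38] [278 140  11  20 170] [506.1 -31.7 238. ] r 69.8 ang 123.37
0 top [228.26 305.65] [303 225   7   7  23] [506.1 -32.5 238. ] r 69.1 ang 123.76
now scene [155.96 281.7 ] [277 146  11  21 176] [527.1 -22.1 238. ] r 70.1 ang 104.41
now top [220.88 302.32] [299 217   8   9  25] [526.2 -23.7 238. ] r 68.8 ang 105.44
scene remaining deg 18.959948183682428
top remaining deg 18.31951639163951
11.1667 [566.38945741 185.32514167 322.43947212]
```

View pics/m7.png

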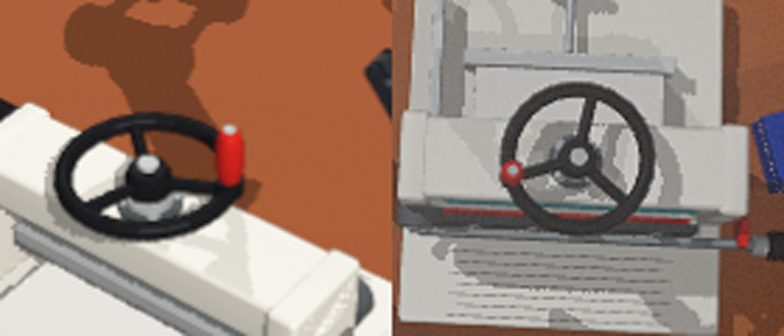

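The wheel stands free, with the handle at crop (510,172) in the top view, about 18.6° short of its start angle. I'll go back in behind it, push most of the remainder, and look again.

```bash

python3 -m handwheel '[[[0,-4,0],[0,0,0],0],[[0,-8,0],[0,0,0],0],[[0,-12,0],[0,0,0],0],[[0,-16,0],[0,0,0],0],[[0,-20,0],[0,0,0],0]]'
python3 -m handwheel '[[[3,0,0],[0,0,0],0],[[6,0,0],[0,0,0],0],[[8.5,0,0],[0,0,0],0],[[9,0,0],[0,0,0],0],[[9,0,0],[0,0,0],0]]'
python3 -m handwheel '[[[0,0,-0.6],[0,0,0],0],[[0,0,-1.2],[0,0,0],0],[[0,0,-1.7],[0,0,0],0],[[0,-0.05,-2.1],[0,0,0],0],[[0,-0.15,-2.5],[0,0,0],0]]'
python3 -m handwheel '[[[0,-0.1,-0.4],[0,0,0],0],[[0,-0.2,-0.8],[0,0,0],0],[[0,-0.3,-1.15],[0,0,0],0],[[0,-0.3,-1.15],[0,0,0],0],[[0,-0.3,-1.15],[0,0,0],0]]'
python3 -m handwheel '[[[0,0,1],[0,0,0],0],[[0,0,2],[0,0,0],0],[[-3,0,2],[0,0,0],0],[[-6,0,2],[0,0,0],0],[[-9,0,2],[0,0,0],0]]'
python3 -m handwheel '[[[0,4,0],[0,0,0],0],[[0,8,0],[0,0,0],0],[[0,12,0],[0,0,0],0],[[0,16,0],[0,0,0],0],[[0,20,0],[0,0,0],0]]'
python3 chk.py
```

```text
t: 11.58
ee_pos: [566.8, -22.0, 322.7]
orientation: [0.001, 1.573, -0.001]
wrist_force: [0.4, 1.4, 0.7]
gripper_width: 0.4
t: 12.0
ee_pos: [566.1, -19.9, 230.8]
orientation: [0.002, 1.577, -0.0]
wrist_force: [0.5, 0.0, -0.0]
gripper_width: 0.2
t: 12.42
ee_pos: [543.9, -21.2, 234.9]
orientation: [-0.0, 1.567, -0.001]
wrist_force: [3.8, -0.6, 1.2]
gripper_width: 0.1
t: 12.83
ee_pos: [531.5, -24.4, 233.4]
orientation: [0.001, 1.571, -0.001]
wrist_force: [2.4, 0.0, 1.5]
gripper_width: -0.3
t: 13.25
ee_pos: [550.2, -24.0, 322.4]
orientation: [0.002, 1.577, 0.0]
wrist_force: [0.7, -0.4, -0.4]
gripper_width: 0.0
t: 13.67
ee_pos: [550.5, 177.3, 322.0]
orientation: [0.0, 1.575, -0.002]
wrist_force: [-0.4, 0.5, -0.4]
gripper_width: -0.1
0 scene [149.52 283.38] [278 140  11  20 170] [506.1 -31.7 238. ] r 69.8 ang 123.37
0 top [228.26 305.65] [303 225   7   7  23] [506.1 -32.5 238. ] r 69.1 ang 123.76
now scene [151.59 283.32] [278 142  11  20 172] [512.3 -27.7 238. ] r 70.1 ang 117.34
now top [226.55 304.2 ] [302 223   7   7  20] [510.7 -28.6 238. ] r 70.0 ang 118.82
scene remaining deg 6.030494498902982
top remaining deg 4.937807973390775
13.7667 [549.85290593 180.81409007 321.74993734]
```

```bash
cat > fine.py <<'E'
from plan import *
def cen(im,n):
    c=red(im,n)[0]; i=im.astype(float); w=np.clip(i[:,:,0]-2.0*np.maximum(i[:,:,1],i[:,:,2]),0,60)
    yy,xx=np.mgrid[:420,:560]; h=(14,9) if n=="scene" else (6,6)
    w=w*(abs(yy-c[0])<h[0])*(abs(xx-c[1])<h[1]); return np.array([(w*yy).sum(),(w*xx).sum()])/w.sum()
def go():
    for n,f in(("scene","s0"),("top","t0")):
        a=np.mean([cen(np.load(n+"0.npy"),n),cen(cv2.imread(f"pics/{f}.png")[:,:,::-1],n)],0)
        B=[cen(r.grab_frame(n)[0],n) for _ in range(4)]; b=np.mean(B,0)
        A=[np.degrees(np.arctan2(*(atz(n,q,238)[:2]-C)[::-1])) for q in(a,b)]
        print(n,a.round(2),b.round(2),np.std(B,0).round(2),"ang",np.round(A,2),"remaining",round(A[0]-A[1],2))
go()
E
python3 fine.py
```

```text
scene [149.75 283.13] [151.57 283.03] [0.01 0.  ] ang [122.71 117.32] remaining 5.39
top [228.35 305.51] [229.35 317.09] [ 5.04 22.54] ang [123.76 147.27] remaining -23.51
```

```bash

python3 -m handwheel '[[[0,-4,0],[0,0,0],0],[[0,-8,0],[0,0,0],0],[[0,-12,0],[0,0,0],0],[[0,-16,0],[0,0,0],0],[[0,-20,0],[0,0,0],0]]'
python3 -m handwheel '[[[3,0,0],[0,0,0],0],[[6,0,0],[0,0,0],0],[[8.5,0,0],[0,0,0],0],[[9,0,0],[0,0,0],0],[[9,0,0],[0,0,0],0]]'
python3 -m handwheel '[[[0,0,-0.7],[0,0,0],0],[[0,0,-1.3],[0,0,0],0],[[0,0,-1.8],[0,0,0],0],[[0,-0.1,-2.05],[0,0,0],0],[[0,-0.2,-2.25],[0,0,0],0]]'
python3 -m handwheel '[[[0,-0.08,-0.15],[0,0,0],0],[[0,-0.15,-0.3],[0,0,0],0],[[0,-0.15,-0.3],[0,0,0],0],[[0,-0.15,-0.3],[0,0,0],0]]'
python3 -m handwheel '[[[0,0,1],[0,0,0],0],[[0,0,2],[0,0,0],0],[[-3,0,2],[0,0,0],0],[[-6,0,2],[0,0,0],0],[[-9,0,2],[0,0,0],0]]'
python3 -m handwheel '[[[0,4,0],[0,0,0],0],[[0,8,0],[0,0,0],0],[[0,12,0],[0,0,0],0],[[0,16,0],[0,0,0],0],[[0,20,0],[0,0,0],0]]'
sed -i 's/b=np.mean(B,0)/b=np.median(B,0)/' fine.py
python3 fine.py; python3 chk.py
```

```text
t: 14.58
ee_pos: [551.2, -26.7, 323.5]
orientation: [0.001, 1.57, -0.001]
wrist_force: [1.0, 0.1, 0.5]
gripper_width: -0.2
t: 15.0
ee_pos: [550.3, -24.5, 231.4]
orientation: [0.002, 1.575, -0.001]
wrist_force: [0.7, 0.1, -0.5]
gripper_width: -0.1
t: 15.42
ee_pos: [530.2, -26.4, 235.1]
orientation: [-0.0, 1.566, -0.001]
wrist_force: [4.6, 0.7, 1.9]
gripper_width: 0.2
t: 15.75
ee_pos: [526.7, -28.0, 233.9]
orientation: [0.0, 1.569, -0.001]
wrist_force: [3.7, 0.5, 2.2]
gripper_width: -0.0
t: 16.17
ee_pos: [544.7, -27.5, 322.4]
orientation: [0.002, 1.577, 0.0]
wrist_force: [0.1, 0.7, 0.8]
gripper_width: 0.1
t: 16.58
ee_pos: [544.9, 173.8, 322.0]
orientation: [0.0, 1.575, -0.002]
wrist_force: [1.1, -0.3, -0.5]
gripper_width: -0.3
scene [149.75 283.13] [150.06 283.1 ] [0.01 0.  ] ang [122.71 121.79] remaining 0.92
top [228.35 305.51] [228.01 305.28] [0.02 0.06] ang [123.76 122.84] remaining 0.92
0 scene [149.52 283.38] [278 140  11  20 170] [506.1 -31.7 238. ] r 69.8 ang 123.37
0 top [228.26 305.65] [303 225   7   7  23] [506.1 -32.5 238. ] r 69.1 ang 123.76
now scene [149.82 283.33] [278 141  11  19 172] [507.1 -31.2 238. ] r 69.7 ang 122.5
now top [227.83 304.83] [302 225   8   7  23] [507.3 -30.3 238. ] r 70.3 ang 121.95
scene remaining deg 0.8728933220629784
top remaining deg 1.8070372580301637
17.0833 [546.43130195 171.00301002 323.19989497]
```

Both cameras agree that 0.9° (about 1 mm) remains, so one last small nudge will close it.

```bash

python3 -m handwheel '[[[0,-4,0],[0,0,0],0],[[0,-8,0],[0,0,0],0],[[0,-12,0],[0,0,0],0],[[0,-16,0],[0,0,0],0],[[0,-20,0],[0,0,0],0]]'
python3 -m handwheel '[[[3,0,0],[0,0,0],0],[[6,0,0],[0,0,0],0],[[8.5,0,0],[0,0,0],0],[[9,0,0],[0,0,0],0],[[9,0,0],[0,0,0],0]]'
python3 -m handwheel '[[[0,0,-0.7],[0,0,0],0],[[0,0,-1.3],[0,0,0],0],[[0,0,-1.7],[0,0,0],0],[[0,0,-1.9],[0,0,0],0],[[0,-0.05,-2],[0,0,0],0]]'
python3 -m handwheel '[[[0,0,-0.05],[0,0,0],0],[[0,0,-0.09],[0,0,0],0],[[0,0,-0.09],[0,0,0],0],[[0,0,-0.09],[0,0,0],0]]'
python3 -m handwheel '[[[0,0,1],[0,0,0],0],[[0,0,2],[0,0,0],0],[[-3,0,2],[0,0,0],0],[[-6,0,2],[0,0,0],0],[[-9,0,2],[0,0,0],0]]'
python3 -m handwheel '[[[0,4,0],[0,0,0],0],[[0,8,0],[0,0,0],0],[[0,12,0],[0,0,0],0],[[0,16,0],[0,0,0],0],[[0,20,0],[0,0,0],0]]'
python3 fine.py; python3 - <<'E'
from h import *
im,_=save("top","topf.png"); im2,_=save("scene","scenef.png")
for n,a in(("top",im),("scene",im2)):
    for q in("cups","kit_carton","gel_bottle","cards"):
        p=r.spot_point(q,n); print(n,q,[ (round(x["score"],2),np.round(x["point"],1)) for x in p[:1]])
cv2.imwrite("pics/f.png",np.hstack([im2[90:330,120:400],im[140:300,220:450].repeat(1,0) if 0 else cv2.resize(im[140:300,220:450],(345,240))])[:,:,::-1])
s=r.read_state(); print(s["t"],s["ee_pos"],s["wrist_force"])
E
```

```text
t: 17.5
ee_pos: [545.7, -30.3, 323.5]
orientation: [0.001, 1.57, -0.001]
wrist_force: [1.0, 0.4, -0.2]
gripper_width: -0.1
t: 17.92
ee_pos: [544.8, -28.0, 231.4]
orientation: [0.002, 1.575, -0.001]
wrist_force: [0.2, 0.4, 1.0]
gripper_width: -0.1
t: 18.33
ee_pos: [526.7, -28.2, 234.8]
orientation: [0.0, 1.567, -0.001]
wrist_force: [2.5, -1.1, 2.1]
gripper_width: -0.2
t: 18.67
ee_pos: [526.1, -28.5, 234.1]
orientation: [0.0, 1.569, -0.001]
wrist_force: [3.8, -1.2, 3.7]
gripper_width: -0.0
t: 19.08
ee_pos: [543.9, -28.0, 322.6]
orientation: [0.001, 1.576, 0.0]
wrist_force: [0.3, -0.4, 0.3]
gripper_width: -0.4
t: 19.5
ee_pos: [544.2, 173.3, 322.2]
orientation: [0.0, 1.574, -0.002]
wrist_force: [-0.2, -0.6, 0.2]
gripper_width: -0.0
scene [149.75 283.13] [149.74 283.09] [0. 0.] ang [122.71 122.71] remaining -0.01
top [228.35 305.51] [228.32 305.49] [0.06 0.07] ang [123.76 123.67] remaining 0.09
top cups [(0.57, array([268.5, 242.7]))]
top kit_carton [(0.88, array([213.5, 408.3]))]
top gel_bottle [(0.81, array([220.8, 244. ]))]
top cards [(0.67, array([211. , 321.1]))]
scene cups [(0.74, array([228.2, 370.3]))]
scene kit_carton [(0.89, array([189.8, 161.6]))]
scene gel_bottle [(0.83, array([267.2, 335.5]))]
scene cards [(0.97, array([222.7, 246.3]))]
20.4 [545.45174035 171.68466109 323.3320419 ] [-0.07243547 -0.19477879  0.54205643]
```

View pics/f.png

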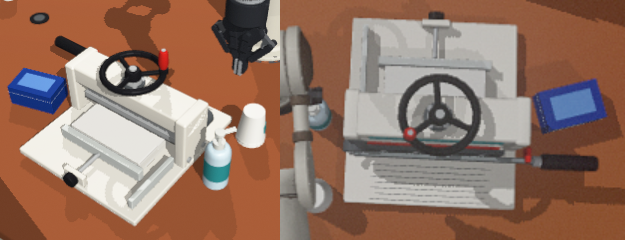

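The final view shows the handle back at its starting place (top crop (410,132)), the hand clear at z≈322, and the cups, bottle, carton and cards undisturbed. I'm handing in.

```bash
python3 -c "
from cell import r
print(r.hand_in())"
```

```text
the job is handed in; nothing more can be done
None
```

I turned the hand wheel one full turn anticlockwise and handed the job in at about 20 s. I used the shut fingertips only and never gripped the handle. After the main push I drew back and looked three times, nudging the handle the last 18.6°.

- **Handle position:** it ends within about 0.1° of where it began (0.0° in the scene camera, 0.1° in the top camera). The cruder first estimate had differed between the cameras by about 1° during the nudges, so I relied on the finer one.
- **Force:** the wrist force read after each move was about 5 N or less.
- **Surroundings:** the final pictures show the cups, bottle, carton and cards apparently undisturbed. The detected points for the cups, bottle and carton moved by at most about 5 pixels, which I put down to detector noise. The cards were not measured at the start, so for them I have only the pictures.
- **Hand:** it is clear of everything, with the fingertips about 320 mm above the desk and 200 mm to the left of the handle.

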